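# Feel for the water bath's hidden lid release and press it

### The job

Pop the lid of the water bath ajar by its release, which lies hidden in a notch somewhere along the black front edge. Touch the yellow end piece with a shut fingertip, slide off it so that the finger touches the black edge right beside it, and sweep on along the edge until you find the notch; then press the release inside it all the way down, and move clear. Do not touch the clear lid itself, and leave the rack, bottle and beaker where they stand: nothing is to be picked up.

Things in the scene. Friction and masses are not known exactly. Their poses are not given: they have to be found in the camera images.
- edge_mid (a point): Middle of the top of the bath's black front edge strip, 150 mm above the bench. x points from the edge back over the lid, y along the edge, z up (turned with the bath). The exposed strip runs 125 mm each way along y, is 36 mm wide in x (18 mm either side), flat, level, rigid, broken only by the notch. Behind it: a 4 mm steel lip, its top 6 mm lower (22 to 26 mm in x), then the lid.
- bath: Water bath, fixed grey box 450 mm wide, 307 mm deep; origin on the bench under edge_mid, same axes. The hidden notch in its edge strip is 48 mm long in y, as wide as the strip; its centre lies anywhere up to 45 mm in y either way from edge_mid (not given). Its floor is the release, a flat black tab, 10 mm below the strip's top, 18 mm when fully pressed.
- mark: The yellow end piece at one end of the edge (either end, it differs; a grey twin is at the other): fixed block 44 mm wide across the edge, 100 mm long along it, its top 2 mm higher than the black strip. Origin at the centre of its top, 175 mm from edge_mid along the edge; its inner end is 125 mm from edge_mid.
- release (a joint): How far the release tab is pressed down, m: 0 up, 0.008 fully down (hard stop). It takes about 5 to 8 N, stays where it is left, and raises the lid in proportion as it goes down.
- lid_front (a point): Middle of the top of the front rim of the clear, dark-framed lid: shut, 36 mm behind edge_mid in x and 2 mm lower. The lid reaches 214 mm back from here to its hinge, is 400 mm wide and 8 mm thick. Not to be touched. It moves only with the release: fully pressed, the lid is tilted open 0.14 rad and this point stands 30 mm higher.
- rack_mid (a point): Centre of a loose blue tube rack with white and red capped tubes, 60 x 90 x 64 mm, on the bench in front of the bath. Leave alone.
- reagent_mid (a point): Centre of a small loose bottle with blue cap, diameter 48 mm, 85 mm high, on the bench in front of the bath. Leave alone.
- beaker_mid (a point): Centre of a loose clear beaker, diameter 64 mm, 75 mm high, on the bench in front of the bath. Leave alone.
Mind the look-alikes: they are no part of the job. Leave any purple look-alike of the part that bears reagent_mid alone.

How it is judged (in metres and radians):
On the way, in this order (a step that is already met when the one before it is completed fails the run):
1. a finger touches the yellow end piece, before the release is pressed (contact force between the fingers and mark above 0.3 N and value of joint release below 0.001 m), for 0.05 s.
2. the finger sweeps, in touch, along the black edge right beside the yellow piece (the grasp point 18 to 55 mm past its inner end) (contact force between the fingers and anything else above 0.3 N and horizontal distance between the grasp point and mark between 0.068 and 0.105 m and value of joint release below 0.001 m), for 0.05 s.
3. a fingertip presses the release in the notch fully down and the lid pops ajar (value of joint release above 0.0065 m and angle between lid_front's own z axis and vertical above 0.11 rad), for 0.1 s.
At the end, for the whole second after the job is handed in: The release is down by more than 6.5 of its 8 mm and the lid stands ajar by more than 0.11 rad; rack, bottle and beaker upright within 20 mm of where they stood (all of step 3 and distance of each of rack_mid, reagent_mid, beaker_mid from where it was at the start of the episode below 0.02 m and angle between each of rack_mid, reagent_mid, beaker_mid's own z axis and vertical below 0.2 rad); the robot touches nothing.
It fails at once if the lid itself is touched by the robot (contact force between any of the fingers, the arm and lid above 1 N).
It fails at once if the rack, bottle or beaker is moved more than 20 mm or picked up (distance of any of rack_mid, reagent_mid, beaker_mid from where it was at the start of the episode above 0.02 m).
It also fails if it takes over 53 s, if anything falls off the work surface, if the arm or the gripper's body presses on something with over 40 N, if the wrist force passes 120 N, or if a joint passes its speed limit or range.

### The arm

A 6-joint arm with a two-finger parallel gripper is mounted at the origin on the work surface. World frame = base frame: x ahead of the robot, y to its left, z up, the work surface at z = 0. Lengths are in m, angles in degrees, forces in N, time in s.
With the tool pointing down it reaches from about 0.4 to 0.825 m from the base axis. Payload 7 kg.
Tool frame: the origin (TCP) lies on the centre line of the jaws, within the pads' length; the fingertips stand r.nose_length ahead of it and the grasp point (between the pads) lies 2 mm behind it (r.nose_length is the distance from the TCP to the fingertips, in m); z points along the fingers, y is the direction in which the jaws open and shut (so a half turn about z gives the same grasp; the last joint's range is limited). The gripper opens to 88 mm and grips with 3 to 60 N. Pads are 19 mm wide; open, the fingers measure 130 mm over their backs; the gripper's body (78 mm by 193 mm) begins 47 mm behind the grasp point.
Start: joints at [92.71, 20.546, 0.682, 0, -70.136, -16.507], TCP at [0.161, 0.655, 0.244] pointing down, gripper open.
Joint ranges: [-176.03, 176.03], [-82.01, 121.73], [-58.28, 71.71], [-173.87, 95.51], [-174.79, -0.11], [-173.66, 173.66]. Speed limits (degrees/s): [136.94, 136.94, 172.46, 180, 180, 180].

### API

Orientations are given as [roll, pitch, yaw] about the fixed x, y, z axes, in that order (R = Rz(yaw) Ry(pitch) Rx(roll)).
In Python, from plant import r gives the robot as it stands.
- The arm moves only by the tool apply_moves, never from a script. Its argument "targets" is a list of rows, each a list of 3 entries, a list of its own where there are three numbers: the shift along the tool's x, y, z scaled (see below), then the turn, a rotation vector about the tool's x, y, z scaled (see below), then the finger opening in mm, from 0 to 87.6. A call has 1 to 5 rows; each row shifts and turns the pose as measured when the row begins, along the tool's axes as they then stand; what a row does not reach is not made up. The controller multiplies each number of a shift by 0.04 m and each number of a turn by 8 degrees. A row lasts 1/10 s, in which the tool goes at most 50 mm and 8.59 degrees, less where a joint would pass 70% of its speed; a pose out of reach is approached as far as the arm can. A call with a number of a shift or a turn outside -1 to 1 is refused whole. A call with a gripper value outside its range is refused whole. The fingers move at their own pace and stop on an object; "squeeze" is the grip in N (left out, the last holds). Time passes only in rows, so rows that do not move let the fingers close. It gives the time, the measured TCP pose, the force and the opening at its end, in the units of the state.
- r.get_state(): the state, without advancing time (a new reading comes with each control period).
- r.capture(name): name is "scene" or "top" or "wrist"; returns a dict with "img" (480x640x3 uint8, blue, green, red), "z_map" (480x640 float32, m along the optical axis (not along the pixel's ray), 0 where there is no reading), "fx", "fy", "cx", "cy" (pixels), "camera_from_world" (4x4, takes a point from world to camera coordinates); the wrist camera has in their place "mount" (4x4, takes a point from camera to tool coordinates, whose origin is the TCP and whose axes are the flange's). Camera axes: x right, y up, looking along -z (the intrinsics and any distortion apply to the point x, -y, -z); pixel columns grow to the right and rows downward; lengths in m; the calibration is good to about 2 mm. A picture is of the moment at which its call begins: read the wrist's pose just before it.
- r.close_job(): hands the job in, once; it reports no verdict.
The state is a dict: "time_s": time; "joints": joint angles; "qd": joint speeds; "joint_torque": joint torques, N m; "tcp_pos": TCP position; "eef_rot": TCP orientation; "contact_force": force on the tool from outside, world axes, zero at the start; "moment": the same for the moment, N m; "gripper_width": finger opening in m.
Only numpy, scipy, OpenCV 4.12 (cv2) and the standard library are available. Lean on these libraries where they do the work, as an engineer would, in place of code of your own. Each camera call takes 0.05 s, during which the arm holds its last target.

## Working session

There is one attempt and no reset: what is moved stays moved. The work goes in short steps, Python scripts to look and compute and a tool call to move; the robot and the scene stay as the last step left them, time stands still between calls to the robot, and variables do not carry over. Pictures are saved under pics/ and viewed, and the job is handed in when it is done.

Besides the shell and the picture viewer there is one more tool, called after ">>>" in YAML: its name, and indented under it one key for each argument. apply_moves: Moves the arm, as the interface text tells. Its arguments: {"type":"object","properties":{"targets":{"type":"array","items":{"type":"array"}},"squeeze":{"type":"number"}},"required":["targets"]}

```bash
ls; mkdir -p pics
cat > h.py <<'E'
import numpy as np, cv2
from plant import r
def cap(n,f):
    c=r.capture(n); cv2.imwrite('pics/'+f,c['img']); np.savez('pics/'+f+'.npz',**c); return c
def world(c,u,v,z=None):
    T=np.linalg.inv(np.array(c['camera_from_world']))
    d=np.array([(u-c['cx'])/c['fx'],-(v-c['cy'])/c['fy'],-1.])
    if z is None: p=d*c['z_map'][int(v),int(u)]; return T[:3,:3]@p+T[:3,3]
    D=T[:3,:3]@d; o=T[:3,3]; return o+D*(z-o[2])/D[2]
E
python3 - <<'E'
from h import *
print(r.get_state(), r.nose_length)
for n in ['scene','top']:
    c=cap(n,n+'0.png'); print({k:v for k,v in c.items() if k not in('img','z_map')})
E
```

```text
pics
{'time_s': 0.0, 'joints': array([ 9.27106355e+01,  2.05913388e+01,  6.33771416e-01, -1.86419965e-02,
       -7.01362078e+01, -1.65064286e+01]), 'qd': array([-0.12959917,  0.04557115, -0.06986572, -0.02816529,  0.04000572,
       -0.04261153]), 'joint_torque': array([ 6.94095743e-04, -5.82722998e+01,  2.93055189e+01,  6.99753240e+00,
        7.03173835e-03, -1.36252502e-04]), 'tcp_pos': array([0.16088999, 0.65507115, 0.24262839]), 'eef_rot': array([ 1.79905110e+02, -9.84362207e-03, -1.38021336e+01]), 'contact_force': array([0.50389267, 0.02651777, 0.57153882]), 'moment': array([-0.02322878, -0.0298711 , -0.02005317]), 'gripper_width': 0.08770248814193105} 0.017
{'fx': 515.5253545053333, 'fy': 515.5253545053333, 'cx': 321.6400661434307, 'cy': 235.5217691401092, 'camera_from_world': array([[ 0.24951086,  0.96835852,  0.00510927, -0.142386  ],
       [-0.89219377,  0.22782835,  0.38998016,  0.39837523],
       [ 0.37647658, -0.10186274,  0.92080908, -1.06952449],
       [ 0.        ,  0.        ,  0.        ,  1.        ]])}
{'fx': 497.7408270891018, 'fy': 497.7408270891018, 'cx': 320.5222856588211, 'cy': 246.01299431879568, 'camera_from_world': array([[-0.02403771, -0.99968164,  0.00766797,  0.00761409],
       [ 0.9944047 , -0.02312019,  0.10307642, -0.51652391],
       [-0.10286632,  0.01010279,  0.99464388, -0.72121342],
       [ 0.        ,  0.        ,  0.        ,  1.        ]])}
```

View pics/scene0.png

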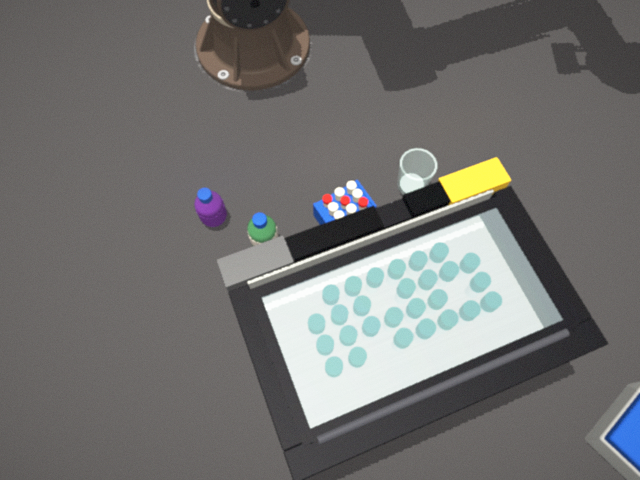

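View pics/top0.png

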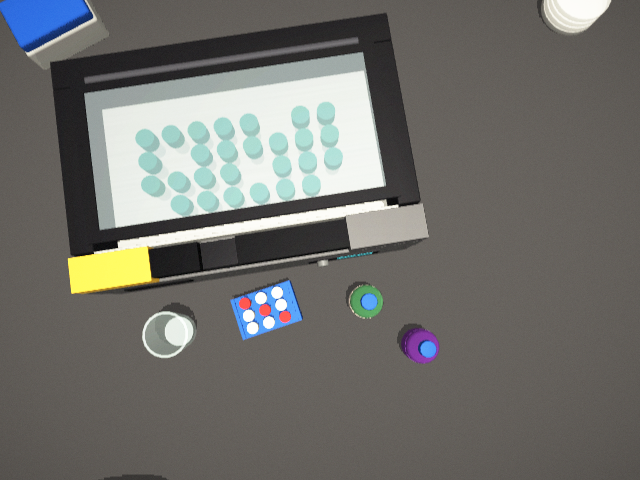

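The yellow piece is at top (110,270), the grey twin at (388,226). A slightly lighter notch shows at top (218,253) and scene (395,213). Next I measure these.

```bash
python3 - <<'E'
from h import *
for n in ['scene','top']:
    c=dict(np.load(f'pics/{n}0.png.npz')); im=c['img']; hsv=cv2.cvtColor(im,cv2.COLOR_BGR2HSV)
    m=cv2.inRange(hsv,(22,150,150),(35,255,255))
    z=c['z_map']
    T=np.linalg.inv(c['camera_from_world']); v,u=np.mgrid[:480,:640]
    P=np.stack([(u-c['cx'])/c['fx']*z,-(v-c['cy'])/c['fy']*z,-z],-1)@T[:3,:3].T+T[:3,3]
    mm=(m>0)&(abs(P[...,2]-.152)<.006)
    print(n,mm.sum(),np.median(P[mm],0))
    rr=cv2.minAreaRect((P[mm][:,:2]*1000).astype(np.float32)); print(rr); bp=cv2.boxPoints(rr); print(bp)
    cen=np.array(rr[0])/1000
    np.save(f'pics/P_{n}.npy',P)
    # black strip heights
    s=im[170:300] if n=='scene' else im[200:300]
E
python3 - <<'E'
from h import *
c=dict(np.load('pics/top0.png.npz'));im=c['img'][200:310,50:440]
im=np.clip(im.astype(float)*3,0,255).astype(np.uint8)
cv2.imwrite('pics/t_crop.png',cv2.resize(im,None,fx=2,fy=2,interpolation=cv2.INTER_CUBIC))
P=np.load('pics/P_top.npy')
for u in range(80,420,10): 
    v=round(262-(u-150)*(262-232)/(345-150)) if u>150 else 270
    print(u,v,P[v,u].round(4))
E
```

```text
scene 1746 [0.48413151 0.25836567 0.15048818]
((483.1722106933594, 259.3350830078125), (45.06303405761719, 101.59423065185547), 7.152400493621826)
[[454.4913  306.93152]
 [467.14072 206.12787]
 [511.85312 211.73865]
 [499.2037  312.5423 ]]
top 2804 [0.48019589 0.26004418 0.15115947]
((480.23187255859375, 259.9595642089844), (43.68372344970703, 100.88874816894531), 7.476380348205566)
[[452.012   307.1331 ]
 [465.13937 207.10202]
 [508.45175 212.78604]
 [495.32437 312.8171 ]]
80 270 [0.4807 0.2953 0.1518]
90 270 [0.4806 0.2843 0.1489]
100 270 [0.4802 0.2712 0.1506]
110 270 [0.48   0.2592 0.1495]
120 270 [0.4796 0.2467 0.1499]
130 270 [0.4793 0.2338 0.1511]
140 270 [0.479  0.2217 0.1503]
150 270 [0.4789 0.2101 0.1481]
160 260 [0.491  0.1972 0.1497]
170 259 [0.4919 0.1847 0.1502]
180 257 [0.4944 0.1731 0.147 ]
190 256 [0.4951 0.16   0.1493]
200 254 [0.4987 0.151  0.1346]
210 253 [0.4992 0.1372 0.1394]
220 251 [0.5014 0.1243 0.1403]
230 250 [0.5026 0.1119 0.1386]
240 248 [0.5035 0.0972 0.1517]
250 247 [0.5046 0.085  0.1499]
260 245 [0.5068 0.0724 0.1501]
270 244 [0.5078 0.0599 0.1498]
280 242 [0.5101 0.0474 0.1491]
290 240 [0.5123 0.0348 0.1499]
300 239 [0.5134 0.0222 0.1491]
310 237 [0.5154 0.0096 0.1509]
320 236 [ 0.5166 -0.003   0.1489]
330 234 [ 0.5188 -0.0156  0.1493]
340 233 [ 0.52   -0.0284  0.1474]
350 231 [ 0.5217 -0.0407  0.1518]
360 230 [ 0.5227 -0.0534  0.1515]
370 228 [ 0.5248 -0.0659  0.1529]
380 227 [ 0.5259 -0.0786  0.1514]
390 225 [ 0.5283 -0.0915  0.1504]
400 224 [ 0.5292 -0.104   0.151 ]
410 222 [ 0.5311 -0.1163  0.1535]
```

View pics/t_crop.png

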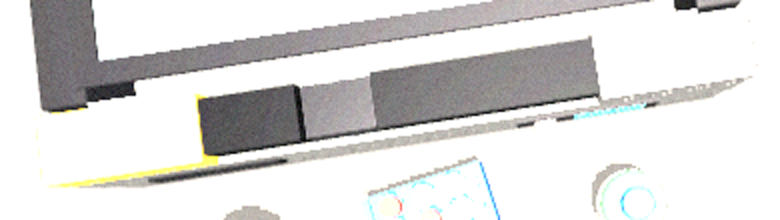

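Mark is at about (0.481,0.260), and the edge runs along (0.129,-0.992). The notch is about 130 mm from the mark centre, near world (0.498,0.131). I'll go there with the gripper shut.

>>> apply_moves:
  targets:
    - [[0.9, 0.75, 0], [0, 0, 0], 0]
    - [[0.9, 0.75, 0], [0, 0, 0], 0]
    - [[0.9, 0.75, 0], [0, 0, 0], 0]
    - [[0.9, 0.75, 0], [0, 0, 0], 0]
    - [[0.9, 0.75, 0], [0, 0, 0], 0]
  squeeze: 10

```text
time_s: 0.6
tcp_pos: [0.3003, 0.4634, 0.2386]
eef_rot: [179.6, -0.0, -13.4]
contact_force: [0.2, -0.0, 0.7]
gripper_width: 0.0534
```

>>> apply_moves:
  targets:
    - [[0.8, 0.7, 0], [0, 0, 0], 0]
    - [[0.8, 0.7, 0], [0, 0, 0], 0]
    - [[0, 0, 0], [0, 0, 0], 0]

```text
time_s: 0.9
tcp_pos: [0.3526, 0.3863, 0.2387]
eef_rot: [179.5, -0.0, -13.6]
contact_force: [-0.8, 0.5, -1.2]
gripper_width: 0.0293
```

Run:
```python
from h import *
s=r.get_state(); print(s)
c=cap('wrist','w1.png'); print(c['mount'],c['fx'],c['cx'],c['cy'])
```

```text
{'time_s': 0.9, 'joints': array([ 69.182558  ,   6.6608408 , -18.46603052,   0.07801182,
       -65.38747971,   7.1854025 ]), 'qd': array([ 1.47136788,  0.67284787,  0.8800345 , -0.20014305,  0.75443957,
       -1.89065329]), 'joint_torque': array([ -1.13653891, -38.61906052,  27.70041347,   6.81525394,
        -0.09276497,   0.75181156]), 'tcp_pos': array([0.35255177, 0.38630515, 0.23869383]), 'eef_rot': array([ 1.79480834e+02, -5.73793012e-03, -1.35992048e+01]), 'contact_force': array([-0.8128015 ,  0.53020045, -1.18381497]), 'moment': array([ 0.12476436, -0.00613149,  0.00182888]), 'gripper_width': 0.029347293995480115}
[[-4.18975420e-04  9.56921991e-01  2.90344843e-01  7.76641535e-02]
 [ 9.99999618e-01  1.78241796e-04  8.55574920e-04 -9.31681576e-05]
 [ 7.66966870e-04  2.90345090e-01 -9.56921700e-01 -1.40700613e-01]
 [ 0.00000000e+00  0.00000000e+00  0.00000000e+00  1.00000000e+00]] 356.8977210146175 322.87671735393644 239.91565460061187
```

View pics/w1.png

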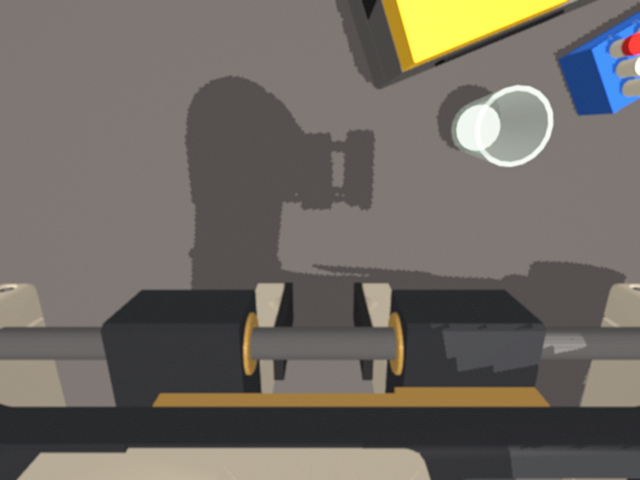

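>>> apply_moves:
  targets:
    - [[0.8, 0.6, 0], [0, 0, 0], 0]
    - [[0, 0, 0], [0, 0, 1], 0]
    - [[0, 0, 0], [0, 0, 1], 0]
    - [[0, 0, 0], [0, 0, 1], 0]
    - [[0, 0, 0], [0, 0, 1], 0]

```text
time_s: 1.45
tcp_pos: [0.3774, 0.358, 0.238]
eef_rot: [179.5, -0.3, -46.5]
contact_force: [-0.3, 0.0, -0.7]
gripper_width: 0.0003
```

>>> apply_moves:
  targets:
    - [[0, 0, 0], [0, 0, 1], 0]
    - [[0, 0, 0], [0, 0, 1], 0]
    - [[0, 0, 0], [0, 0, 1], 0]
    - [[0, 0, 0], [0, 0, 1], 0]
    - [[0, 0, 0], [0, 0, 1], 0]

```text
time_s: 1.95
tcp_pos: [0.375, 0.3619, 0.2363]
eef_rot: [179.7, -0.6, -88.0]
contact_force: [0.6, 0.8, -0.1]
gripper_width: 0.0004
```

>>> apply_moves:
  targets:
    - [[0, 0, 0], [0, 0, 0], 0]

```text
time_s: 2.05
tcp_pos: [0.3746, 0.3626, 0.236]
eef_rot: [179.7, -0.6, -88.0]
contact_force: [-1.3, -0.3, -0.1]
gripper_width: 0.0002
```

>>> apply_moves:
  targets:
    - [[0.8, -0.65, -0.05], [0, 0, 0], 0]
    - [[0.8, -0.65, -0.05], [0, 0, 0], 0]
    - [[0.8, -0.65, -0.05], [0, 0, 0], 0]
    - [[0.5, -0.4, 0], [0, 0, -0.6], 0]
    - [[0, 0, 0], [0, 0, 0], 0]

```text
time_s: 2.55
tcp_pos: [0.475, 0.2516, 0.2419]
eef_rot: [179.6, -0.6, -81.3]
contact_force: [-1.0, 0.2, 0.1]
gripper_width: 0.0003
```

Run:
```python
from h import *
s=r.get_state(); print(s['tcp_pos'],s['eef_rot'],s['contact_force'])
c=cap('wrist','w2.png'); c=cap('scene','s2.png')
cv2.imwrite('pics/s2c.png',cv2.resize(c['img'][100:280,340:580],None,fx=3,fy=3))
```

```text
[0.47504263 0.2516036  0.24194152] [179.6023081   -0.61309574 -81.27932325] [-0.99676199  0.16680713  0.06726755]
```

View pics/w2.png

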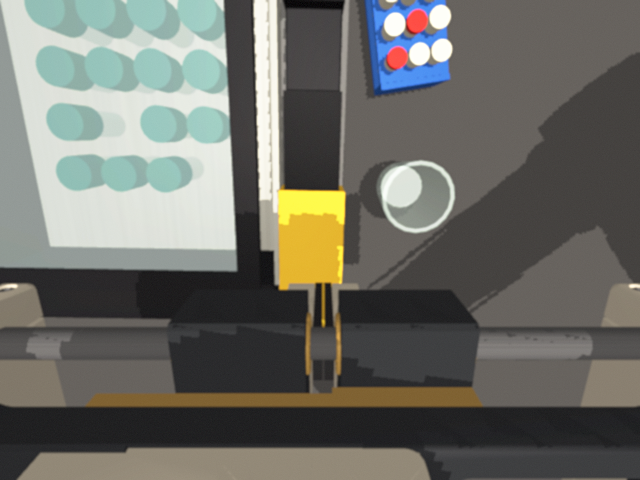

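View pics/s2c.png

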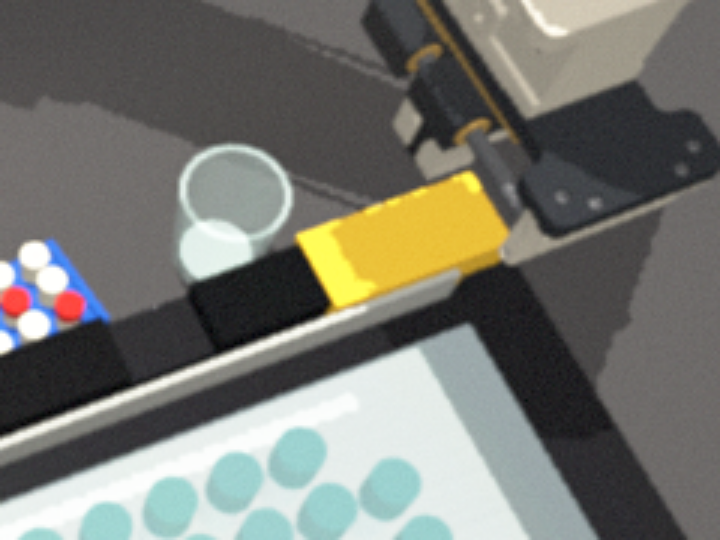

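Run:
```python
from h import *
c=dict(np.load('pics/w2.png.npz')); M=c['mount']; z=c['z_map']
v,u=np.mgrid[:480,:640]
P=np.stack([(u-c['cx'])/c['fx']*z,-(v-c['cy'])/c['fx']*z,-z],-1)@M[:3,:3].T+M[:3,3]
for v,u in [(300,220),(300,280),(310,400),(340,240),(370,240),(300,317),(300,330),(320,314),(320,333),(287,313),(286,332),(288,318),(380,320),(340,100),(290,20)]: print(v,u,P[v,u].round(3))
# yellow: along tool
h=cv2.cvtColor(c['img'],cv2.COLOR_BGR2HSV); m=cv2.inRange(h,(22,150,120),(35,255,255))>0
m&=(P[...,0]>.01)&(z>0); m[:, :]&=np.mgrid[:480,:640][0]<285
q=P[m]; print(np.percentile(q,[1,50,99],axis=0).round(4))
```

```text
300 220 [ 0.038 -0.024 -0.06 ]
300 280 [ 0.038 -0.01  -0.06 ]
310 400 [ 0.038  0.019 -0.065]
340 240 [ 0.034 -0.017 -0.072]
370 240 [ 0.028 -0.017 -0.073]
300 317 [ 0.009 -0.002 -0.003]
300 330 [ 0.01   0.004 -0.003]
320 314 [ 0.01  -0.002 -0.02 ]
320 333 [ 0.01   0.005 -0.02 ]
287 313 [ 0.011 -0.004  0.007]
286 332 [0.011 0.005 0.009]
288 318 [ 0.009 -0.001  0.01 ]
380 320 [-0.224 -0.003  0.241]
340 100 [ 0.03  -0.053 -0.066]
290 20 [ 0.038 -0.08  -0.053]
[[ 0.0105 -0.0279  0.0891]
 [ 0.0264 -0.0071  0.0907]
 [ 0.0411  0.0141  0.0923]]
```

>>> apply_moves:
  targets:
    - [[0.3, 0, 0.7], [0, 0, 0.15], 0]
    - [[0.1, 0, 0.7], [0, 0, 0], 0]
    - [[0, 0, 0], [0, 0, 0], 0]

```text
time_s: 2.95
tcp_pos: [0.475, 0.2395, 0.1855]
eef_rot: [179.7, -0.5, -82.4]
contact_force: [0.4, -0.4, 0.4]
gripper_width: 0.0004
```

>>> apply_moves:
  targets:
    - [[0, 0, 0.3], [0, 0, 0], 0]
    - [[0, 0, 0], [0, 0, 0], 0]

```text
time_s: 3.15
tcp_pos: [0.4747, 0.2413, 0.1741]
eef_rot: [179.8, -0.5, -82.2]
contact_force: [-0.5, -0.0, -0.3]
gripper_width: 0.0004
```

>>> apply_moves:
  targets:
    - [[0, 0, 0.07], [0, 0, 0], 0]

```text
time_s: 3.25
tcp_pos: [0.4751, 0.2424, 0.1723]
eef_rot: [179.9, -0.4, -82.1]
contact_force: [0.1, 0.4, 0.3]
gripper_width: 0.0007
```

>>> apply_moves:
  targets:
    - [[0, 0, 0.07], [0, 0, 0], 0]

```text
time_s: 3.35
tcp_pos: [0.4753, 0.2431, 0.17]
eef_rot: [179.9, -0.4, -82.1]
contact_force: [0.6, -0.5, -0.2]
gripper_width: 0.0007
```

>>> apply_moves:
  targets:
    - [[0, 0, 0.07], [0, 0, 0], 0]

```text
time_s: 3.45
tcp_pos: [0.4755, 0.2433, 0.1691]
eef_rot: [180.0, -0.4, -82.0]
contact_force: [-14.5, -3.1, 32.0]
gripper_width: 0.0005
```

>>> apply_moves:
  targets:
    - [[0, 0, 0.07], [0, 0, 0], 0]

```text
time_s: 3.55
tcp_pos: [0.4755, 0.2433, 0.1691]
eef_rot: [-180.0, -0.4, -82.0]
contact_force: [-14.3, -3.6, 30.2]
gripper_width: 0.0007
```

>>> apply_moves:
  targets:
    - [[0.4, 0, 0.02], [0, 0, 0], 0]
    - [[0.5, 0, 0.02], [0, 0, 0], 0]
    - [[0.5, 0, 0.02], [0, 0, 0], 0]

```text
time_s: 3.85
tcp_pos: [0.4846, 0.1895, 0.1699]
eef_rot: [-179.7, -0.2, -81.7]
contact_force: [0.4, 0.5, -0.2]
gripper_width: 0.0005
```

>>> apply_moves:
  targets:
    - [[0.05, 0, 0.06], [0, 0, 0], 0]
    - [[0.05, 0, 0.06], [0, 0, 0], 0]

```text
time_s: 4.05
tcp_pos: [0.4858, 0.1853, 0.1672]
eef_rot: [-179.5, -0.0, -81.8]
contact_force: [-15.9, 11.4, 26.7]
gripper_width: 0.0005
```

>>> apply_moves:
  targets:
    - [[0.15, 0, 0.02], [0, 0, 0], 0]
    - [[0.2, 0, 0.02], [0, 0, 0], 0]

```text
time_s: 4.25
tcp_pos: [0.4891, 0.1739, 0.1673]
eef_rot: [-179.3, 0.2, -81.8]
contact_force: [-0.9, 2.3, 4.3]
gripper_width: 0.0008
```

>>> apply_moves:
  targets:
    - [[0.2, 0, 0.03], [0, 0, 0], 0]
    - [[0.2, 0, 0.03], [0, 0, 0], 0]

```text
time_s: 4.45
tcp_pos: [0.4941, 0.1609, 0.1673]
eef_rot: [-178.9, 0.4, -81.6]
contact_force: [-3.1, 6.6, 9.4]
gripper_width: 0.0006
```

>>> apply_moves:
  targets:
    - [[0.25, 0.05, 0.03], [0, 0, 0], 0]
    - [[0.25, 0.05, 0.03], [0, 0, 0], 0]

```text
time_s: 4.65
tcp_pos: [0.4964, 0.1432, 0.1671]
eef_rot: [-178.4, 0.7, -81.5]
contact_force: [-0.4, 3.3, 6.0]
gripper_width: 0.0001
```

>>> apply_moves:
  targets:
    - [[0.3, 0.05, 0.03], [0, 0, 0], 0]
    - [[0.1, 0, 0], [0, 0, 0], 0]

```text
time_s: 4.85
tcp_pos: [0.4968, 0.1258, 0.1653]
eef_rot: [-178.4, 0.7, -81.5]
contact_force: [0.1, 0.7, -0.2]
gripper_width: 0.0007
```

Run:
```python
from h import *
from scipy.spatial.transform import Rotation as R
s=r.get_state(); a=R.from_euler('xyz',s['eef_rot'],degrees=True); b=R.from_euler('xyz',[180,0,-82.6],degrees=True)
print(np.degrees((a.inv()*b).as_rotvec())/8, s['tcp_pos'],s['contact_force'])
c=cap('wrist','w3.png')
```

```text
[-0.19908753  0.08556335  0.13379211] [0.49676613 0.12580653 0.16533597] [ 0.13163343  0.6769846  -0.22087259]
```

View pics/w3.png

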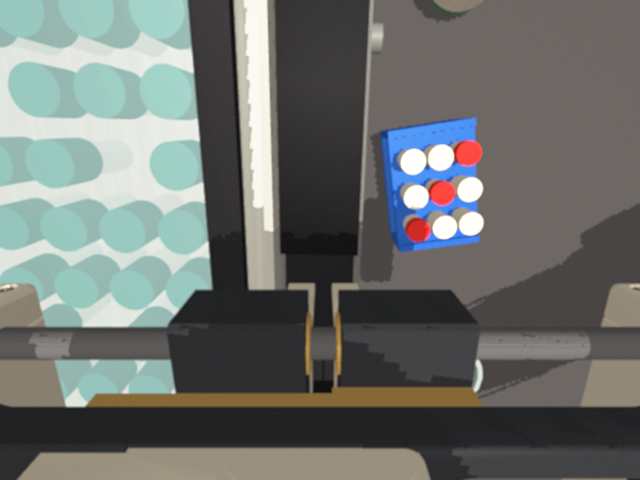

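The wrist view shows the fingers inside the notch, with its far wall ahead at row 253. Next I level the tool and press.

>>> apply_moves:
  targets:
    - [[-0.08, 0.03, 0.05], [-0.2, 0.09, 0.13], 0]
    - [[0, 0, 0.1], [0, 0, 0], 0]

```text
time_s: 5.1
tcp_pos: [0.4951, 0.1278, 0.159]
eef_rot: [179.9, -0.1, -82.7]
contact_force: [1.6, 0.1, -0.2]
gripper_width: 0.0005
```

>>> apply_moves:
  targets:
    - [[0, 0, 0.08], [0, 0, 0], 0]
    - [[0, 0, 0.08], [0, 0, 0], 0]

```text
time_s: 5.3
tcp_pos: [0.495, 0.1276, 0.1519]
eef_rot: [179.9, -0.1, -82.6]
contact_force: [-1.5, 1.7, 6.6]
gripper_width: 0.0006
```

>>> apply_moves:
  targets:
    - [[0, 0, 0.07], [0, 0, 0], 0]
    - [[0, 0, 0.06], [0, 0, 0], 0]

```text
time_s: 5.5
tcp_pos: [0.4955, 0.1277, 0.1489]
eef_rot: [-179.9, -0.1, -82.5]
contact_force: [-16.6, -0.8, 44.3]
gripper_width: 0.0005
```

>>> apply_moves:
  targets:
    - [[0, 0, 0.05], [0, 0, 0], 0]
    - [[0, 0, 0.04], [0, 0, 0], 0]

```text
time_s: 5.7
tcp_pos: [0.4951, 0.1276, 0.1491]
eef_rot: [-179.8, -0.1, -82.3]
contact_force: [-7.7, 0.1, 15.4]
gripper_width: 0.0005
```

Hard stop reached (44 N, z .149). Now I retreat upward and away from the lid.

>>> apply_moves:
  targets:
    - [[0, 0, -0.5], [0, 0, 0], 0]
    - [[0, 0, -0.8], [0, 0, 0], 0]
    - [[0, 0.3, -0.8], [0, 0, 0], 0]
    - [[0, 0.5, -0.7], [0, 0, 0], 0]
    - [[0, 0, 0], [0, 0, 0], 0]

```text
time_s: 6.2
tcp_pos: [0.4608, 0.1227, 0.2629]
eef_rot: [-179.9, -0.2, -82.2]
contact_force: [1.3, 1.0, -0.4]
gripper_width: 0.0003
```

Run:
```python
from h import *
s=r.get_state(); print(s['time_s'],s['tcp_pos'],s['qd'],s['contact_force'])
c=cap('scene','s4.png'); w=cap('wrist','w4.png')
print(c['z_map'][200:260:6,330])
c0=dict(np.load('pics/scene0.png.npz'))
P0=np.load('pics/P_scene.npy'); z=c['z_map'];T=np.linalg.inv(c['camera_from_world']); v,u=np.mgrid[:480,:640]
P=np.stack([(u-c['cx'])/c['fx']*z,-(v-c['cy'])/c['fy']*z,-z],-1)@T[:3,:3].T+T[:3,3]
for v,u in [(270,270),(275,270),(262,300),(255,320),(210,505),(215,505),(300,500),(350,560),(230,520)]: print(v,u,P0[v,u].round(3),P[v,u].round(3))
```

```text
6.2 [0.46082229 0.12270355 0.26290119] [-0.44786977  3.07638193 -1.56186872 -0.65654405  2.88278355  1.17513362] [ 1.31227165  1.02855721 -0.3595131 ]
[0.8602012  0.8543858  0.86297274 0.8687606  0.7482614  0.74321556
 0.7402891  0.73574483 0.7434096  0.7004167 ]
270 270 [ 0.549 -0.069  0.151] [ 0.549 -0.069  0.152]
275 270 [ 0.553 -0.071  0.144] [ 0.552 -0.071  0.142]
262 300 [ 0.544 -0.026  0.141] [ 0.545 -0.026  0.144]
255 320 [0.541 0.004 0.142] [0.541 0.004 0.144]
210 505 [0.541 0.286 0.146] [0.55  0.274 0.17 ]
215 505 [0.549 0.282 0.147] [0.558 0.27  0.171]
300 500 [0.667 0.227 0.146] [0.669 0.223 0.155]
350 560 [0.751 0.28  0.142] [0.751 0.28  0.143]
230 520 [0.577 0.295 0.147] [0.583 0.284 0.166]
```

View pics/s4.png

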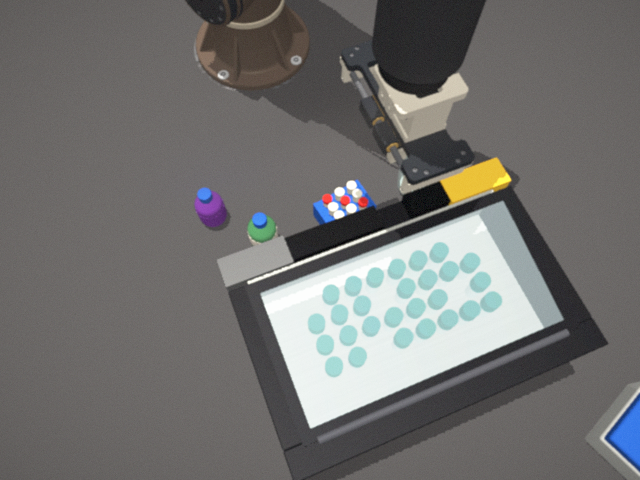

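View pics/w4.png

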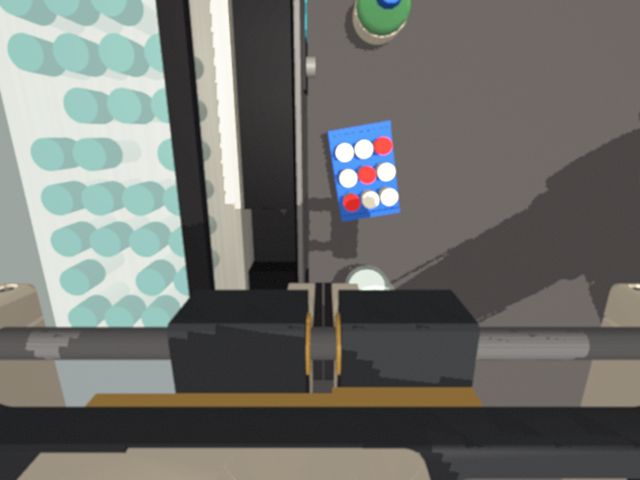

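Run:
```python
from h import *
s=r.get_state(); print(s['time_s'],s['tcp_pos'],s['contact_force'],abs(s['qd']).max())
print(r.close_job())
```

```text
6.3 [0.46056321 0.12255427 0.25962529] [-0.18391302 -0.22750936 -1.67650448] 2.054110297415386
the job is handed in; nothing more can be done
None
```

I found the release in its notch, pressed it down to its stop, and the lid now stands ajar. The job is handed in, at 6.3 s on the robot's clock.

- **Touch and sweep:** I pressed the shut fingertip on the yellow end piece (about 30 N), then slid off it onto the black edge about 24 mm past its inner end. I swept along in light contact (4 to 27 N) until the finger dropped into the notch. The notch centre is about 130 mm from the centre of the yellow piece.
- **Press:** the tab gave way at about 7 N and stopped hard about 18 mm below the strip's top, with a peak of 44 N on the fingertip. I then moved straight up, and next up and away from the lid.
- **Last checks:**
  - **Lid:** its front frame rose from 146 mm to about 171 mm in the depth image, which is roughly 0.13 rad of tilt. That is above the 0.11 needed and a little under the nominal 0.14, within depth noise.
  - **Rack and bottle:** in the last pictures they stand where they were.
  - **Beaker:** it was mostly hidden behind the gripper in the last pictures. What shows is where it should be, and no contact near it was felt.
  - **Contact:** the remaining force reading of about 1.7 N matches the sensor's noise. The fingertips are about 90 mm above the edge strip.

No check failed. I did not measure the release joint directly; its travel is inferred from fingertip height and the hard stop.

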